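# Close the strainer, find its loose bolt and hold that bolt's cap open

### The arm

A 7-joint arm with a two-finger parallel gripper is mounted at the origin on the work surface. World frame = base frame: x ahead of the robot, y to its left, z up, the work surface at z = 0. Lengths are in m, angles in rad, forces in N, time in s.
With the tool pointing down it reaches from about 0.4 to 0.85 m from the base axis. Payload 10.4 kg.
Tool frame: the origin (TCP) lies midway between the tips of the shut fingers; the grasp point (between the pads) lies manip.pinch_z behind it (manip.pinch_z is the distance from the TCP to the grasp point, in m); z points along the fingers, y is the direction in which the jaws open and shut (so a half turn about z gives the same grasp; the last joint's range is limited). The gripper opens to 85 mm and grips with 20 to 120 N. Pads are 22 mm wide; open, the fingers measure 114 mm over their backs; the gripper's body (76 mm by 85 mm) begins 54 mm behind the grasp point. The pads swing forward as they close: fully open they stand 13 mm farther back than shut.
Start: joints at [1.286, 0.332, -0.065, 1.46, 0.022, 1.35, -0.088], TCP at [0.162, -0.604, 0.231] pointing down, gripper open.
Joint ranges: [-2.6, 2.6], [-0.5, 2.12], [-1.47, 1.34], [0.16, 2.42], [-1.27, 4.41], [0.06, 2.06], [-2.6, 2.6]. Speed limits (rad/s): [2.22, 2.22, 2.79, 2.79, 3.14, 3.14, 3.14].

### API

Orientations are given as a unit quaternion [x, y, z, w].
In Python, from workcell import manip gives the robot as it stands.
- The arm moves only by the shell command python3 -m handwheel 'ROWS' [FORCE]. ROWS is JSON, a list that holds one entry, the list of rows, each a list of 7 numbers: the shift along the tool's x, y, z in m, then the turn, a rotation vector about the tool's x, y, z in rad, then the finger opening in m, from 0 to 0.0854. In form: [[[tx, ty, tz, ax, ay, az, claw], ...]]. A call has 1 to 8 rows; each row is the pose to reach, as a shift and turn from the pose commanded when the call began, along the tool's axes at that moment; what a row does not reach only later rows make up. A row lasts 1/8 s, in which the tool goes at most 62.5 mm and 10.7 degrees, less where a joint would pass 70% of its speed; a pose out of reach is approached as far as the arm can. A call with a gripper value outside its range is refused whole. The fingers move at their own pace and stop on an object; FORCE is the grip in N (left out, the last holds). Time passes only in rows, so rows that repeat a pose let the fingers close. It gives the time, the measured TCP pose, the force and the opening at its end, in the units of the state.
- manip.get_obs(): the state, without advancing time (a new reading comes with each control period).
- manip.camera(name): name is "side" or "top" or "wrist"; returns the picture (480x640x3 uint8, blue, green, red); there is no depth.
- manip.calibration(name): a dict with "fx", "fy", "cx", "cy" (pixels), "k1" (the pictures are not rectified: a ray, as slopes to the right and down, at radius r is drawn at 1 + k1 r^2 times it, then the intrinsics apply), "view" (4x4, takes a point from world to camera coordinates); the wrist camera has in their place "tool_from_camera" (4x4, takes a point from camera to tool coordinates, whose origin is the TCP and whose axes are the flange's). Camera axes: x right, y up, looking along -z (the intrinsics and any distortion apply to the point x, -y, -z); pixel columns grow to the right and rows downward; lengths in m; the calibration is good to about 2 mm. A picture is of the moment at which its call begins: read the wrist's pose just before it. calibration takes no time and is no camera call.
- manip.hand_in(): hands the job in, once; it reports no verdict.
The state is a dict: "clock": time; "joint_pos": joint angles; "joint_velocities": joint speeds; "tau": joint torques, N m; "position": TCP position; "ee_rot": TCP orientation; "ft_force": force on the tool from outside, world axes, zero at the start; "torque": the same for the moment, N m; "grip_width": opening from 0.0 (shut) to 1.0 (fully open).
Only numpy, scipy, OpenCV 4.12 (cv2) and the standard library are available. Lean on these libraries where they do the work, as an engineer would, in place of code of your own. Each camera call takes 0.05 s, during which the arm holds its last target.

### The job

The boat's water strainer is on the bench for its winter check: lower its loose brass cover by the grip bar onto the bowl, without dropping it, so that it sits fully down and level, and let go of it. Then tap the caps of the three mounting bolts one after another, left, middle, right as the robot sees them, to find the one bolt that is loose and gives under a light press, and lift that bolt's spring-shut cap by its tab until it stands well open (60 degrees or so). Finish there, still holding that cap open for the fitter's spanner; the other two caps stay shut and the other things on the bench stay where they are.

Things in the scene. Friction and masses are not known exactly. Their poses are not given: they have to be found in the camera images.
- rig: fixed: a boat's water strainer, a round brass bowl (108 mm across, open on top) on a 300 x 300 mm plywood board, with three flat arms out to three capped bolts. Origin on the bowl's axis at bench level; x away from the robot, y left. Bolts at (60, 110) left, (-110, 0) middle, nearest the robot, and (60, -110) mm right. A hose tail leaves the bowl at +x. Turned by up to 0.25 rad
- bowl_rim (a point): centre of the bowl's mouth at rim level, 72 mm above the bench; bore 96 mm wide; axes as the rig
- cover_grip (a point): centre of the grip bar on the loose brass cover (280 to 440 g): disc 119 mm across, 6 mm thick; spigot 89 mm across, 8 mm deep beneath, which drops into the bowl; upright bar on top 56 mm long (x), 14 thick (y), 34 high (z). The point is 17 mm above the disc's top, 31 mm above the spigot's underside. Starts flat on the bench, left or right of the board
- cover_seat (a point): the cover's axis at the underside of its disc, 23 mm below cover_grip: seated, it lies at bowl_rim; z is the cover's upward axis
- mount_a: a mounting bolt with rubber bush, collar and black hinged cap; the three look alike, their places differ, one is loose. Origin on the bolt's axis on top of the arm, 40 mm above the bench; axes as the rig. Pressed on its cap a tight bolt does not move; the loose one sinks 5 mm (1 N to start, 4 N at the bottom) and springs back
- top_a (a point): middle of the flat top of cap a (36 mm across), 34 mm above the mount's origin: where to tap
- tab_a (a point): grip point in the tab of cap a: a bar 12 mm wide (y), 14 mm high, sticking out 43 mm from the cap towards the robot (-x). The point is at its mid-height, 45 mm from the bolt's axis, 16 mm from the tab's free end; shut, 25 mm above the mount's origin
- cap_a (a joint): opening angle of cap a, rad: 0 shut, 1.57 upright. Hinge line along the mount's y, 24 mm beyond the bolt's axis (+x), 17 mm above the mount's origin; the tab rises and swings away from the robot. A light spring (about 1 N at the tab) always pulls it shut
- mount_b: a mounting bolt with rubber bush, collar and black hinged cap; the three look alike, their places differ, one is loose. Origin on the bolt's axis on top of the arm, 40 mm above the bench; axes as the rig. Pressed on its cap a tight bolt does not move; the loose one sinks 5 mm (1 N to start, 4 N at the bottom) and springs back
- top_b (a point): middle of the flat top of cap b (36 mm across), 34 mm above the mount's origin: where to tap
- tab_b (a point): grip point in the tab of cap b: a bar 12 mm wide (y), 14 mm high, sticking out 43 mm from the cap towards the robot (-x). The point is at its mid-height, 45 mm from the bolt's axis, 16 mm from the tab's free end; shut, 25 mm above the mount's origin
- cap_b (a joint): opening angle of cap b, rad: 0 shut, 1.57 upright. Hinge line along the mount's y, 24 mm beyond the bolt's axis (+x), 17 mm above the mount's origin; the tab rises and swings away from the robot. A light spring (about 1 N at the tab) always pulls it shut
- mount_c: a mounting bolt with rubber bush, collar and black hinged cap; the three look alike, their places differ, one is loose. Origin on the bolt's axis on top of the arm, 40 mm above the bench; axes as the rig. Pressed on its cap a tight bolt does not move; the loose one sinks 5 mm (1 N to start, 4 N at the bottom) and springs back
- top_c (a point): middle of the flat top of cap c (36 mm across), 34 mm above the mount's origin: where to tap
- tab_c (a point): grip point in the tab of cap c: a bar 12 mm wide (y), 14 mm high, sticking out 43 mm from the cap towards the robot (-x). The point is at its mid-height, 45 mm from the bolt's axis, 16 mm from the tab's free end; shut, 25 mm above the mount's origin
- cap_c (a joint): opening angle of cap c, rad: 0 shut, 1.57 upright. Hinge line along the mount's y, 24 mm beyond the bolt's axis (+x), 17 mm above the mount's origin; the tab rises and swings away from the robot. A light spring (about 1 N at the tab) always pulls it shut
- tape: bystander: roll of masking tape, 104 mm across, 24 mm high, flat on the bench on the side where the cover is not; origin at its underside
- spanner: bystander: flat steel spanner 180 mm long, lying across the bench to the right of the board; origin at its underside
- papercup: bystander: white paper cup, 92 mm high; origin at its underside
- mixcup: bystander: clear plastic mixing cup, 115 mm high; origin at its underside
- brush: bystander: paint brush 200 mm long; origin at its underside
- grease: bystander: white jar with a steel lid, 60 mm across and 60 mm high; origin at its underside
- socket: bystander: steel spanner socket, 26 mm across and 32 mm high, standing on the board's near left corner; origin at its underside

How it is judged:
By the outcome, as a careful person would: the job done as asked, in the order asked, and still so for the second after the job is handed in, while the arm keeps its last pose, push and grip.
It also fails if it takes over 64 s, if anything falls off the work surface, if the arm or the gripper's body presses on something with over 40 N, if the wrist force passes 120 N, or if a joint passes its speed limit or range.

## Working session

There is one attempt and no reset: what is moved stays moved. The work goes in short steps, Python scripts to look and compute and a shell command to move; the robot and the scene stay as the last step left them, time stands still between calls to the robot, and variables do not carry over. Pictures are saved under pics/ and viewed, and the job is handed in when it is done.

```bash
ls; mkdir -p pics; python3 - <<'E'
from workcell import manip
import cv2,json
o=manip.get_obs();print(o, manip.pinch_z)
for n in ("side","top","wrist"):
    cv2.imwrite(f"pics/{n}0.png",manip.camera(n)); print(n,manip.calibration(n))
E
```

```text
pics
{'clock': 0.0, 'joint_pos': array([ 1.28636744,  0.33288694, -0.06473236,  1.4609496 ,  0.02160702,
        1.3499264 , -0.08849491]), 'joint_velocities': array([-0.00069496,  0.00046657, -0.00045721, -0.00112994,  0.00044853,
        0.0001668 , -0.00148533]), 'tau': array([-7.35903923e-04, -6.25451088e+01,  4.86370479e-02, -3.91604877e+01,
        1.60960498e-02,  9.99510870e-03, -1.20800823e-04]), 'position': array([ 0.16168901, -0.60331981,  0.23050267]), 'ee_rot': array([ 9.91438856e-01,  1.30569721e-01, -1.28805307e-04, -7.25761360e-04]), 'ft_force': array([ 1.26121313, -0.31349493,  0.31667944]), 'torque': array([-0.07860687, -0.03232432, -0.0178201 ]), 'grip_width': 0.998550495262562} 0.0187
side {'fx': 519.298206672848, 'fy': 519.298206672848, 'cx': 322.02263962291033, 'cy': 247.0427053822903, 'k1': -0.07552371107143976, 'view': array([[-0.9594173 , -0.28190854,  0.00678365,  0.57573304],
       [ 0.16815487, -0.55263781,  0.81628144, -0.18243868],
       [-0.2263678 ,  0.78429524,  0.57761457, -1.02643562],
       [ 0.        ,  0.        ,  0.        ,  1.        ]])}
[... 187 characters left out ...]
, -0.03863153],
       [ 0.98186335,  0.02653166,  0.18772436, -0.60207545],
       [-0.18772296, -0.00256585,  0.98221867, -1.2375434 ],
       [ 0.        ,  0.        ,  0.        ,  1.        ]])}
wrist {'fx': 350.46945314945896, 'fy': 350.46945314945896, 'cx': 311.54017188106377, 'cy': 236.19471271927563, 'k1': -0.0693221152848968, 'tool_from_camera': array([[ 1.75640464e-04,  9.51688106e-01,  3.07066309e-01,
         7.81610020e-02],
       [ 9.99999927e-01, -2.71580685e-04,  2.69712613e-04,
        -1.74778991e-04],
       [ 3.40075564e-04,  3.07066239e-01, -9.51688084e-01,
        -1.41518806e-01],
       [ 0.00000000e+00,  0.00000000e+00,  0.00000000e+00,
         1.00000000e+00]])}
```

View pics/top0.png

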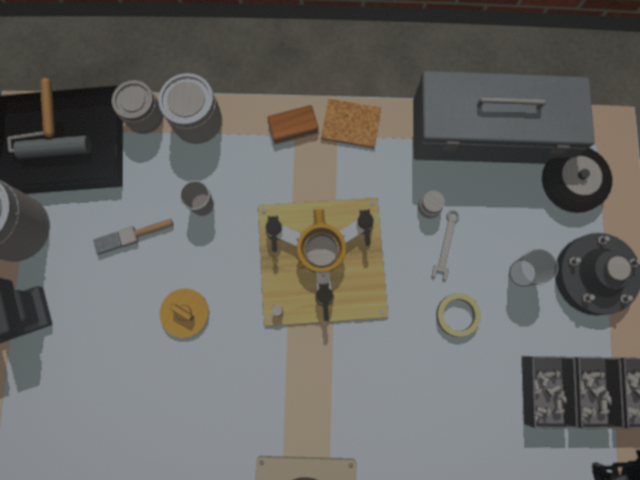

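View pics/side0.png

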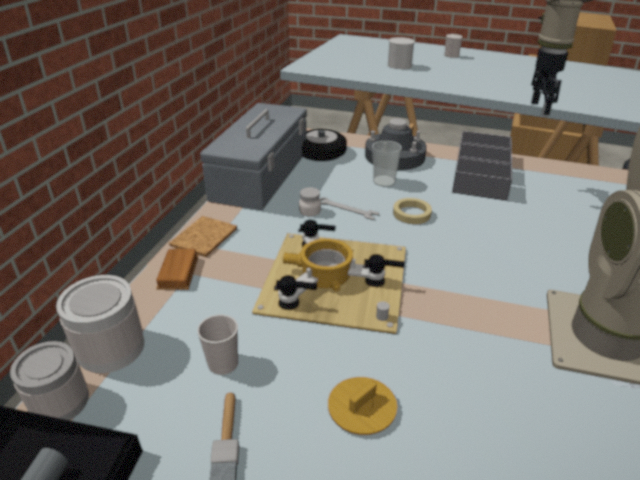

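View pics/wrist0.png

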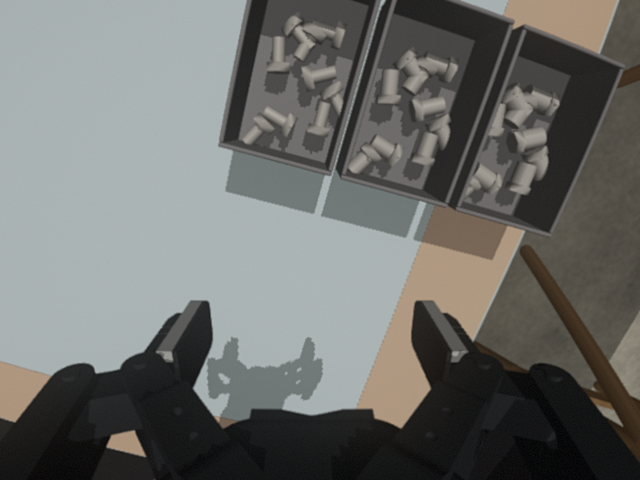

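```bash
cat > h.py <<'E'
import numpy as np, cv2
from scipy.spatial.transform import Rotation as R
from workcell import manip
def cam(name,obs=None):
    c=manip.calibration(name)
    if name=="wrist":
        obs=obs or manip.get_obs()
        T=np.eye(4);T[:3,:3]=R.from_quat(obs["ee_rot"]).as_matrix();T[:3,3]=obs["position"]
        W=T@c["tool_from_camera"]
    else: W=np.linalg.inv(c["view"])
    return c,W
def ray(cw,u,v):
    c,W=cw
    x=(u-c["cx"])/c["fx"];y=(v-c["cy"])/c["fy"];rd=np.hypot(x,y);r=rd
    for _ in range(20): r=rd/(1+c["k1"]*r*r)
    s=r/rd if rd>0 else 1
    d=W[:3,:3]@np.array([x*s,-y*s,-1]);return W[:3,3],d/np.linalg.norm(d)
def plane(cw,u,v,z):
    o,d=ray(cw,u,v);return o+d*(z-o[2])/d[2]
def tri(rs):
    A=np.zeros((3,3));b=np.zeros(3)
    for o,d in rs:
        P=np.eye(3)-np.outer(d,d);A+=P;b+=P@o
    p=np.linalg.solve(A,b);return p,[np.linalg.norm((np.eye(3)-np.outer(d,d))@(p-o)) for o,d in rs]
def proj(cw,p):
    c,W=cw;q=np.linalg.inv(W)@np.append(p,1);x,y=q[0]/-q[2],-q[1]/-q[2];k=1+c["k1"]*(x*x+y*y)
    return np.array([c["cx"]+c["fx"]*x*k,c["cy"]+c["fy"]*y*k])
def snap(name,tag):
    o=manip.get_obs();im=manip.camera(name);cv2.imwrite(f"pics/{tag}.png",im);return im,cam(name,o)
def crop(im,u0,v0,w,h,s,tag):
    cv2.imwrite(f"pics/{tag}.png",cv2.resize(im[v0:v0+h,u0:u0+w],None,fx=s,fy=s,interpolation=cv2.INTER_CUBIC))
E
python3 - <<'E'
from h import *
t=cv2.imread("pics/top0.png");s=cv2.imread("pics/side0.png")
crop(t,250,190,145,145,4,"topc");crop(s,250,210,180,130,4,"sidec");crop(t,150,280,70,70,7,"topcov");crop(s,310,360,110,90,6,"sidecov")
for im in (t,s):
    hsv=cv2.cvtColor(im,cv2.COLOR_BGR2HSV);m=cv2.inRange(hsv,(12,170,90),(25,255,255))
    for c in cv2.findContours(m,cv2.RETR_EXTERNAL,cv2.CHAIN_APPROX_NONE)[0]:
        if cv2.contourArea(c)>150: print(cv2.contourArea(c),cv2.boundingRect(c),cv2.fitEllipse(c))
ct=cam("top")
print(plane(ct,184,313,.014),plane(ct,321,248,.072),plane(ct,458,315,.024))
E
```

```text
583.5 (343, 385, 45, 35) ((366.65545654296875, 403.0158996582031), (27.913921356201172, 40.02497863769531), 70.53580474853516)
450.0 (312, 256, 38, 34) ((331.11663818359375, 271.0057067871094), (29.995948791503906, 36.03990936279297), 38.58555603027344)
[0.44056601 0.30195595 0.014     ] [ 0.59738535 -0.0230043   0.072     ] [ 0.45264945 -0.35394789  0.024     ]
```

View pics/topc.png

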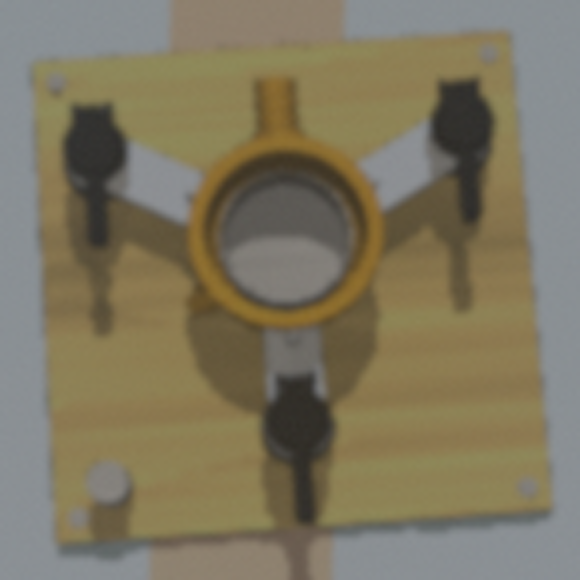

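View pics/sidec.png

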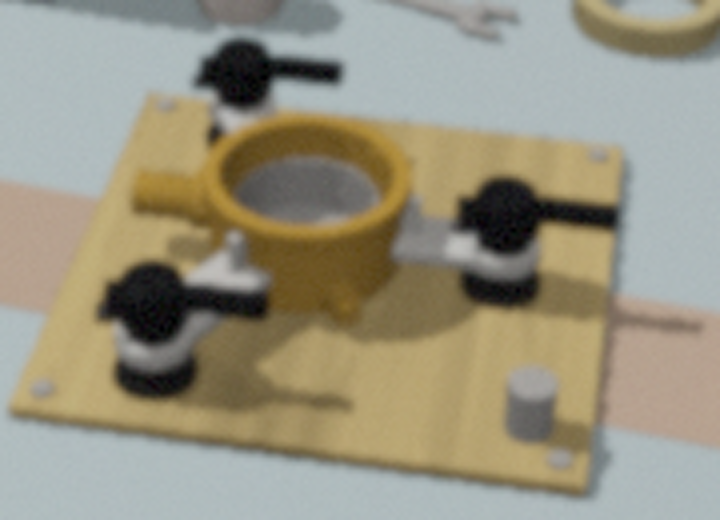

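View pics/topcov.png

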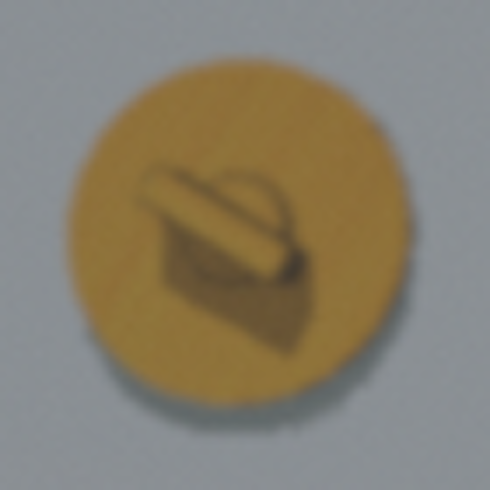

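View pics/sidecov.png

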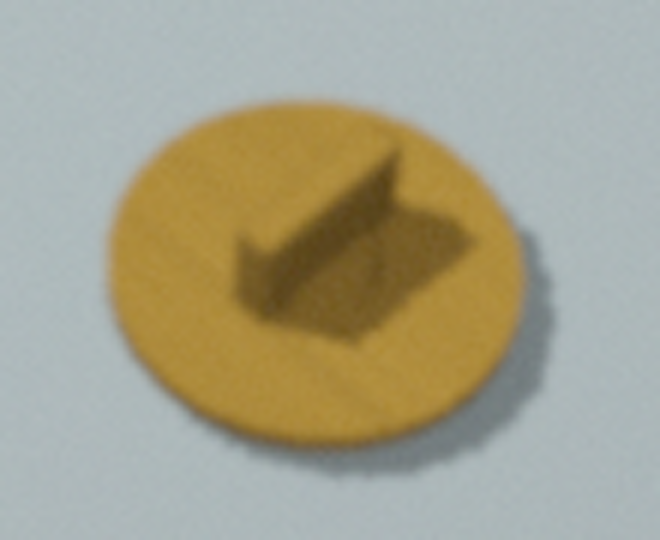

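```bash
python3 - <<'E'
from h import *
t=cv2.imread("pics/top0.png");s=cv2.imread("pics/side0.png")
ct,cs=cam("top"),cam("side")
ht=cv2.cvtColor(t,cv2.COLOR_BGR2HSV);hs=cv2.cvtColor(s,cv2.COLOR_BGR2HSV)
print(ht[300,175],ht[225,321],ht[210,290],hs[420,345],hs[250,305],hs[290,300])
# disc centre
m=cv2.inRange(ht,(10,120,40),(30,255,255));m[:,:150]=0;m[:,220:]=0;m[:280]=0;m[350:]=0
c=max(cv2.findContours(m,cv2.RETR_EXTERNAL,cv2.CHAIN_APPROX_NONE)[0],key=cv2.contourArea)
e=cv2.fitEllipse(c);print(e);pts=[plane(ct,*p[0],.014)[:2] for p in c];print("top disc",cv2.fitEllipse(np.float32(pts)*1000),plane(ct,*e[0],.014))
m=cv2.inRange(hs,(10,120,40),(30,255,255));m[:,:310]=0;m[:,420:]=0;m[:360]=0;m[450:]=0
c=max(cv2.findContours(m,cv2.RETR_EXTERNAL,cv2.CHAIN_APPROX_NONE)[0],key=cv2.contourArea)
pts=[plane(cs,*p[0],.014)[:2] for p in c];print("side disc",cv2.fitEllipse(np.float32(pts)*1000))
# bowl rim outer: top
m=cv2.inRange(ht,(10,170,60),(22,255,255));m[:,:290]=0;m[:,355:]=0;m[:200]=0;m[290:]=0
cv2.imwrite("pics/m.png",cv2.resize(m[190:300,280:360],None,fx=5,fy=5))
f=lambda u,v,z:np.round(1000*plane(ct,250+u/4,190+v/4,z),1)
for n,u,v,z in [("a_l",96,150,.074),("m",299,422,.074),("r",462,122,.074),("tabL",98,245,.065),("tabM",306,520,.065),("tabR",471,222,.065),("bowl",286,230,.072),("bd00",33,65,.012),("bd",510,33,.012),("bd",552,510,.012),("bd",60,545,.012)]: print(n,f(u,v,z))
g=lambda u,v,z:np.round(1000*plane(ct,150+u/7,280+v/7,z),1)
print("bar",g(150,182,.048),g(287,268,.048))
E
```

```text
[ 20 153 143] [ 20 167 142] [ 24 101 142] [ 20 163 175] [ 20 167 134] [  6  10 130]
((183.7565155029297, 312.9172668457031), (45.75349426269531, 47.33983612060547), 35.52952575683594)
top disc ((441.13861083984375, 302.6740417480469), (111.59848022460938, 112.49442291259766), 130.51698303222656) [0.440746   0.30255854 0.014     ]
side disc ((438.9078369140625, 307.5025634765625), (113.95008087158203, 115.8280029296875), 10.989616394042969)
a_l [643.1  88.9  74. ]
m [486.1 -34.6  74. ]
r [ 665.9 -126.3   74. ]
tabL [588.   86.1  65. ]
tabM [430.8 -40.1  65. ]
tabR [ 607.7 -132.9   65. ]
bowl [598.6 -24.1  72. ]
bd00 [710.3 136.1  12. ]
bd [ 739.  -160.6   12. ]
bd [ 443.5 -188.    12. ]
bd [414.9 105.9  12. ]
bar [453.9 324.3  48. ] [426.7 276.2  48. ]
```

View pics/m.png

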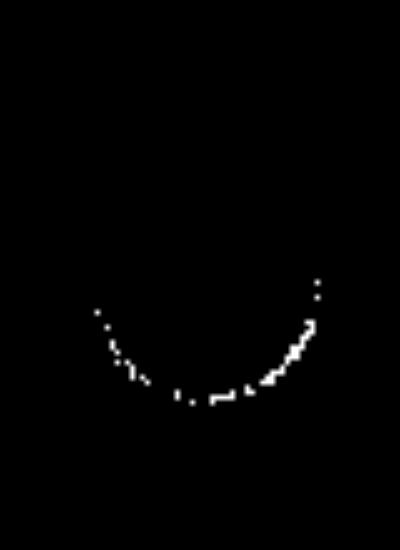

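```bash
cat >> h.py <<'E'
def Rt(phi,pitch=0):
    "tool down, tool x at azimuth phi; pitch about tool y"
    c,s=np.cos(phi),np.sin(phi)
    return R.from_matrix(np.array([[c,s,0],[s,-c,0],[0,0,-1.]]))*R.from_euler("y",pitch)
def rows(targets,cur=None):
    o=manip.get_obs();R0=R.from_quat(o["ee_rot"]);p0=o["position"]
    if cur: p0=np.array(cur[0]);R0=Rt(*cur[1:])
    for t in targets:
        d=R0.inv().apply(np.array(t[0])-p0);r=(R0.inv()*Rt(*t[1:])).as_rotvec()
        print([*np.round(d,4),*np.round(r,3)], "dist %.3f rot %.0f"%(np.linalg.norm(d),np.degrees(np.linalg.norm(r))))
def st():
    o=manip.get_obs();M=R.from_quat(o["ee_rot"]).as_matrix()
    print("t%.2f"%o["clock"],np.round(o["position"],4),"phi%.3f"%np.arctan2(M[1,0],M[0,0]),"z",np.round(M[:,2],3),"F",np.round(o["ft_force"],2),"g%.3f"%o["grip_width"],"q",np.round(o["joint_pos"],2))
E
python3 - <<'E'
from h import *
st();rows([((.45,-.3,.28),.6),((.52,-.02,.28),1.056)])
E
```

```text
t0.15 [ 0.1617 -0.6035  0.2307] phi0.262 z [-0.     0.001 -1.   ] F [-0.59  0.51  0.16] g1.000 q [ 1.29  0.33 -0.06  1.46  0.02  1.35 -0.09]
[np.float64(0.357), np.float64(-0.2186), np.float64(-0.0491), np.float64(-0.001), np.float64(-0.0), np.float64(-0.338)] dist 0.421 rot 19
[np.float64(0.4971), np.float64(-0.4709), np.float64(-0.0488), np.float64(-0.001), np.float64(-0.0), np.float64(-0.794)] dist 0.686 rot 46
```

```bash
python3 -m handwheel '[[[0.357,-0.219,-0.049,0,0,-0.338,0.0854],[0.357,-0.219,-0.049,0,0,-0.338,0.0854],[0.357,-0.219,-0.049,0,0,-0.338,0.0854],[0.357,-0.219,-0.049,0,0,-0.338,0.0854],[0.357,-0.219,-0.049,0,0,-0.338,0.0854],[0.357,-0.219,-0.049,0,0,-0.338,0.0854],[0.497,-0.471,-0.049,0,0,-0.794,0.0854],[0.497,-0.471,-0.049,0,0,-0.794,0.0854]]]'; python3 -c "
from h import *
st();rows([((.52,-.02,.28),1.056)])"
```

```text
clock: 1.15
position: [0.4572, -0.2125, 0.2768]
ee_rot: [0.882, 0.471, -0.0, -0.0]
ft_force: [1.6, -0.8, 0.3]
grip_width: 0.998
t1.15 [ 0.4572 -0.2125  0.2768] phi0.981 z [-0. -0. -1.] F [ 1.59 -0.81  0.27] g0.998 q [ 0.81  0.07 -0.49  1.68  0.03  1.4  -0.27]
[np.float64(0.1949), np.float64(-0.0548), np.float64(-0.0032), np.float64(-0.0), np.float64(0.0), np.float64(-0.075)] dist 0.203 rot 4
```

```bash
python3 -m handwheel '[[[0.195,-0.055,-0.003,0,0,-0.075,0.0854],[0.195,-0.055,-0.003,0,0,-0.075,0.0854],[0.195,-0.055,-0.003,0,0,-0.075,0.0854],[0.195,-0.055,-0.003,0,0,-0.075,0.0854],[0.195,-0.055,-0.003,0,0,-0.075,0.0854]]]'; python3 -c "
from h import *
st();snap('wrist','w1')"
```

```text
clock: 1.78
position: [0.5206, -0.0219, 0.2797]
ee_rot: [0.865, 0.502, -0.0, -0.0]
ft_force: [-0.5, -1.1, -0.7]
grip_width: 1.0
t1.77 [ 0.5206 -0.0219  0.2797] phi1.052 z [-0.001 -0.    -1.   ] F [-0.5  -1.13 -0.69] g1.000 q [ 0.57  0.13 -0.67  1.63  0.08  1.41 -0.63]
```

View pics/w1.png

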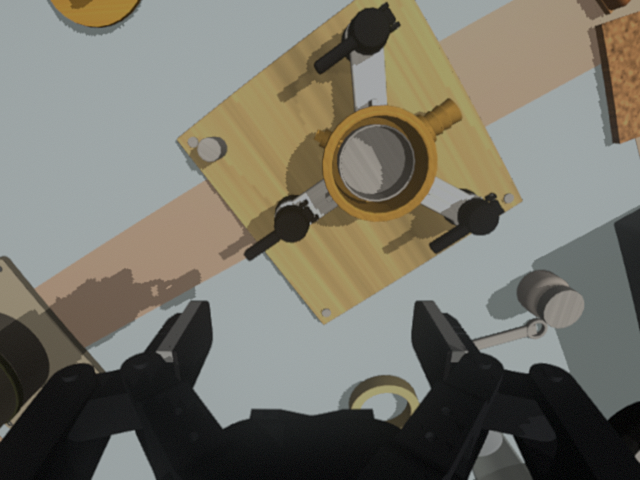

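```bash
python3 - <<'E'
from h import *
im=cv2.imread("pics/w1.png");crop(im,225,0,290,270,2.7,"w1c")
hsv=cv2.cvtColor(im,cv2.COLOR_BGR2HSV);print(hsv[212,400],hsv[60,200],hsv[160,270])
m=cv2.inRange(hsv,(14,150,130),(23,255,255));m[:,:300]=0;m[:,475:]=0;m[:90]=0;m[235:]=0
cv2.imwrite("pics/m.png",cv2.resize(m[90:240,300:480],None,fx=4,fy=4,interpolation=0))
E
```

```text
[ 19 163 160] [ 94  12 165] [ 19 114 159]
```

View pics/w1c.png

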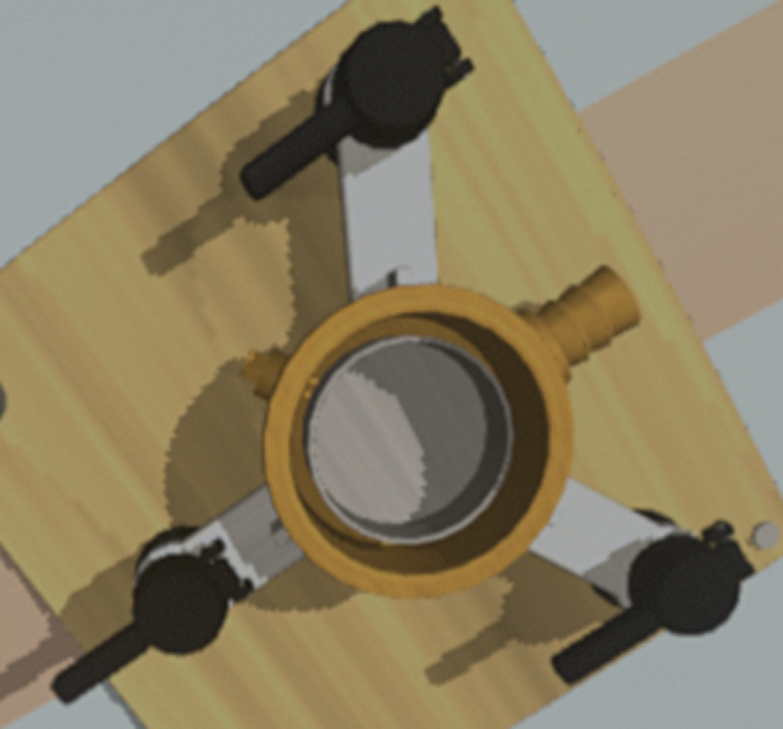

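View pics/m.png

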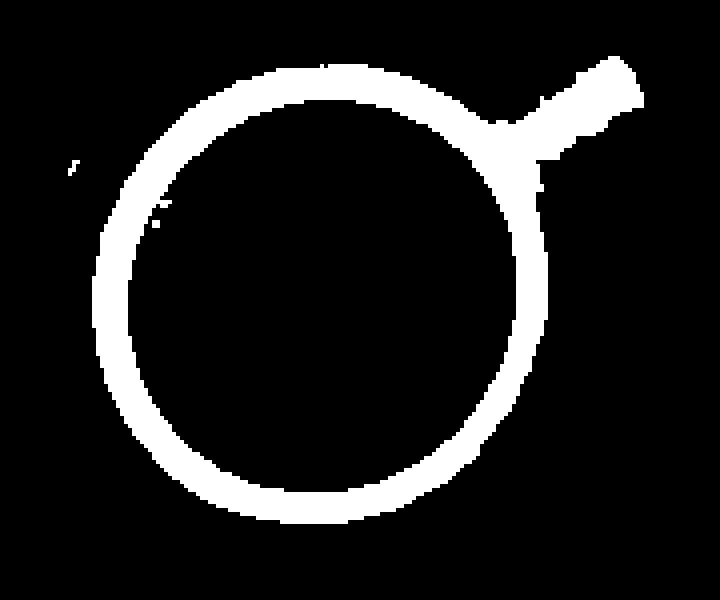

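```bash
python3 - <<'E'
from h import *
import scipy.optimize as so
im=cv2.imread("pics/w1.png");hsv=cv2.cvtColor(im,cv2.COLOR_BGR2HSV)
m=cv2.inRange(hsv,(14,150,130),(23,255,255));m[:,:300]=0;m[:,475:]=0;m[:90]=0;m[235:]=0
cw=cam("wrist")
cs,h=cv2.findContours(m,cv2.RETR_CCOMP,cv2.CHAIN_APPROX_NONE)
for c,hh in zip(cs,h[0]):
    if len(c)<100: continue
    P=np.array([plane(cw,*p[0],.072)[:2] for p in c]);
    f=lambda q:np.hypot(*(P-q[:2]).T)-q[2]
    s=so.least_squares(f,[*P.mean(0),.05],loss="cauchy",f_scale=.001);print("hole" if hh[3]>=0 else "outer",np.round(s.x*1000,1),len(c))
f=lambda u,v,z:np.round(1000*plane(cw,225+u/2.7,v/2.7,z),1)
for n,u,v,z in [("L",391,83,.074),("M",181,604,.074),("R",684,583,.074),("tL",256,184,.065),("tM",67,688,.065),("tR",569,669,.065)]: print(n,f(u,v,z))
E
```

```text
outer [597.9 -22.8  56.2] 395
hole [598.3 -23.1  48.6] 284
L [644.7  89.3  74. ]
M [492.4 -30.6  74. ]
R [ 664.3 -119.4   74. ]
tL [590.9  84.9  65. ]
tM [432.8 -39.9  65. ]
tR [ 612.4 -133.8   65. ]
```

```bash
python3 -c "
from h import *
rows([((.44,.302,.18),1.056)],((.52,-.02,.28),1.056))"
```

```text
[np.float64(0.2409), np.float64(-0.2282), np.float64(0.1), np.float64(0.0), np.float64(0.0), np.float64(0.0)] dist 0.347 rot 0
```

```bash
python3 -m handwheel '[[[0.241,-0.228,0.1,0,0,0,0.0854],[0.241,-0.228,0.1,0,0,0,0.0854],[0.241,-0.228,0.1,0,0,0,0.0854],[0.241,-0.228,0.1,0,0,0,0.0854],[0.241,-0.228,0.1,0,0,0,0.0854],[0.241,-0.228,0.1,0,0,0,0.0854],[0.241,-0.228,0.1,0,0,0,0.0854],[0.241,-0.228,0.1,0,0,0,0.0854]]]'; python3 -c "
from h import *
st();snap('wrist','w2')"
```

```text
clock: 2.82
position: [0.4441, 0.2979, 0.1798]
ee_rot: [0.866, 0.5, -0.0, 0.001]
ft_force: [-0.1, -0.5, 0.1]
grip_width: 0.997
t2.83 [0.4441 0.2979 0.1798] phi1.047 z [ 0.    -0.001 -1.   ] F [-0.11 -0.51  0.14] g0.997 q [ 0.1   0.29 -0.89  1.73  0.24  1.24 -1.38]
```

View pics/w2.png

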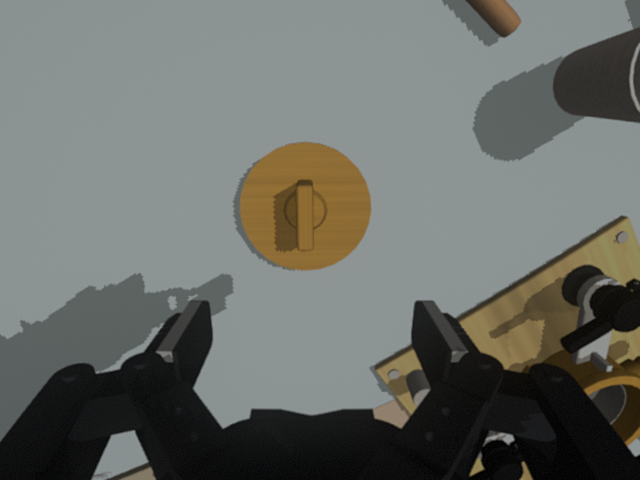

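```bash
python3 - <<'E'
from h import *
import scipy.optimize as so
im=cv2.imread("pics/w2.png");hsv=cv2.cvtColor(im,cv2.COLOR_BGR2HSV);crop(im,230,130,150,150,5,"w2c")
st();cw=cam("wrist")
m=cv2.inRange(hsv,(12,110,40),(26,255,255));m[:,:230]=0;m[:,380:]=0;m[:130]=0;m[275:]=0
c=max(cv2.findContours(m,cv2.RETR_EXTERNAL,cv2.CHAIN_APPROX_NONE)[0],key=cv2.contourArea)
P=np.array([plane(cw,*p[0],.014)[:2] for p in c]);f=lambda q:np.hypot(*(P-q[:2]).T)-q[2]
s=so.least_squares(f,[*P.mean(0),.06],loss="cauchy",f_scale=.001);print(np.round(s.x*1000,1))
E
```

```text
t2.88 [0.4443 0.2979 0.18  ] phi1.046 z [ 0.001 -0.001 -1.   ] F [ 0.1  -0.24  0.43] g1.000 q [ 0.1   0.29 -0.89  1.73  0.24  1.24 -1.38]
[441.  305.1  58.3]
```

View pics/w2c.png

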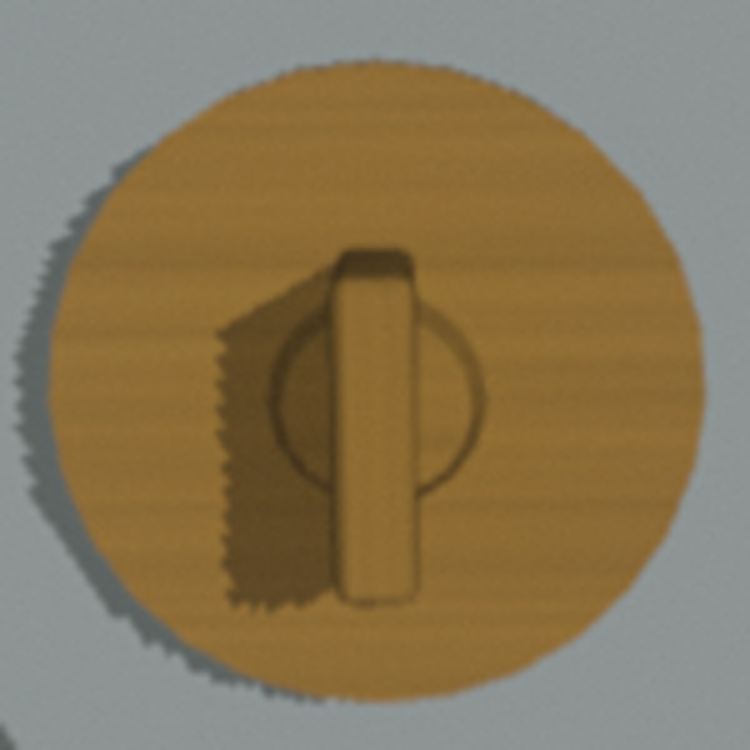

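```bash
python3 - <<'E'
from h import *
cw=cam("wrist")
a=plane(cw,230+373.5/5,130+278/5,.048);b=plane(cw,230+378/5,130+605/5,.048);print(a,b,(a+b)/2,np.hypot(*(a-b)[:2]),np.arctan2(*(a-b)[1::-1]))
rows([((.4405,.3045,.10),1.05),((.4405,.3045,.018),1.05)])
E
```

```text
[0.45523482 0.3283903  0.048     ] [0.42824594 0.28086662 0.048     ] [0.44174038 0.30462846 0.048     ] 0.05465254331349055 1.0543112826325758
[np.float64(0.0039), np.float64(-0.0067), np.float64(0.08), np.float64(0.001), np.float64(0.001), np.float64(-0.004)] dist 0.080 rot 0
[np.float64(0.0039), np.float64(-0.0067), np.float64(0.162), np.float64(0.001), np.float64(0.001), np.float64(-0.004)] dist 0.162 rot 0
```

```bash
python3 -m handwheel '[[[0.004,-0.006,0.05,0,0,-0.006,0.0854],[0.004,-0.006,0.1,0,0,-0.006,0.0854],[0.004,-0.006,0.1,0,0,-0.006,0.0854],[0.004,-0.006,0.1,0,0,-0.006,0.0854]]]'; python3 -c "
from h import *
st();rows([((.4415,.3047,.018),1.054)])"
```

```text
clock: 3.38
position: [0.441, 0.3065, 0.0819]
ee_rot: [0.864, 0.503, 0.001, 0.0]
ft_force: [-0.6, 0.3, 0.5]
grip_width: 1.002
t3.38 [0.441  0.3065 0.0819] phi1.054 z [ 0.002  0.001 -1.   ] F [-0.6   0.27  0.53] g1.002 q [ 0.03  0.41 -0.85  1.83  0.35  1.06 -1.47]
[np.float64(-0.0014), np.float64(0.0012), np.float64(0.0639), np.float64(0.001), np.float64(-0.002), np.float64(0.0)] dist 0.064 rot 0
```

```bash
python3 -m handwheel '[[[-0.0014,0.0012,0.04,0,0,0,0.0854],[-0.0014,0.0012,0.0625,0,0,0,0.0854],[-0.0014,0.0012,0.0625,0,0,0,0.06],[-0.0014,0.0012,0.0625,0,0,0,0.03],[-0.0014,0.0012,0.0625,0,0,0,0.005],[-0.0014,0.0012,0.0625,0,0,0,0.005],[-0.0014,0.0012,0.0625,0,0,0,0.005],[-0.0014,0.0012,0.0625,0,0,0,0.005]]]' 50; python3 -c "
from h import *
st()"
```

```text
clock: 4.38
position: [0.4407, 0.3051, 0.0185]
ee_rot: [0.864, 0.504, 0.001, 0.0]
ft_force: [0.0, -1.9, 6.8]
grip_width: 0.155
t4.38 [0.4407 0.3051 0.0185] phi1.056 z [ 0.002  0.    -1.   ] F [ 0.   -1.93  6.76] g0.155 q [-0.02  0.5  -0.8   1.87  0.43  0.95 -1.53]
```

```bash
python3 -m handwheel '[[[0,0,-0.01,0,0,0,0.0],[0,0,-0.03,0,0,0,0.0],[0,0,-0.08,0,0,0,0.0],[0,0,-0.13,0,0,0,0.0],[0,0,-0.15,0,0,0,0.0],[0,0,-0.15,0,0,0,0.0]]]' 60; python3 -c "
from h import *
st();snap('wrist','w3');rows([((.598,-.023,.17),1.054)])"
```

```text
clock: 5.12
position: [0.4404, 0.305, 0.1684]
ee_rot: [0.864, 0.504, 0.001, 0.0]
ft_force: [-0.2, -1.0, -5.1]
grip_width: 0.156
t5.12 [0.4404 0.305  0.1684] phi1.056 z [ 0.002  0.    -1.   ] F [-0.19 -1.03 -5.14] g0.156 q [ 0.09  0.3  -0.9   1.74  0.25  1.22 -1.4 ]
[np.float64(-0.2069), np.float64(0.299), np.float64(-0.003), np.float64(0.0), np.float64(0.001), np.float64(0.002)] dist 0.364 rot 0
```

View pics/w3.png

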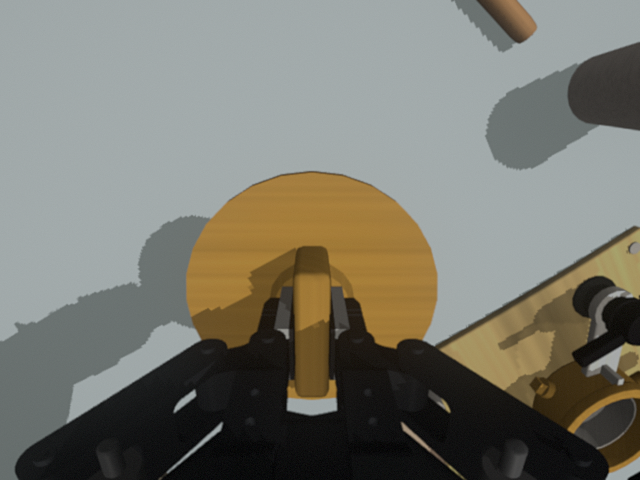

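```bash
cat > disc.py <<'E'
from h import *
import scipy.optimize as so
def disc(im,cw,zt,box):
    hsv=cv2.cvtColor(im,cv2.COLOR_BGR2HSV);m=cv2.inRange(hsv,(12,110,40),(26,255,255))
    k=np.zeros_like(m);u0,v0,u1,v1=box;k[v0:v1,u0:u1]=m[v0:v1,u0:u1]
    c=max(cv2.findContours(k,cv2.RETR_EXTERNAL,cv2.CHAIN_APPROX_NONE)[0],key=cv2.contourArea)
    c=np.array([p[0] for p in c if u0+2<p[0][0]<u1-3 and v0+2<p[0][1]<v1-3])
    P=np.array([plane(cw,*p,zt)[:2] for p in c]);f=lambda q:np.hypot(*(P-q[:2]).T)-q[2]
    s=so.least_squares(f,[*P.mean(0),.06],loss="cauchy",f_scale=.001);return s.x,len(c)
E
python3 - <<'E'
from disc import *
im=cv2.imread("pics/w3.png");st()
print(disc(im,cam("wrist"),.1645,(180,165,445,300)))
E
```

```text
t5.17 [0.4398 0.3043 0.1667] phi1.056 z [-0.    -0.001 -1.   ] F [-0.33 -0.14 -4.32] g0.151 q [ 0.09  0.3  -0.9   1.75  0.25  1.21 -1.4 ]
(array([0.44031536, 0.30651612, 0.05719916]), 420)
```

```bash
python3 -m handwheel '[[[-0.025,0.036,0,0,0,0,0],[-0.055,0.08,0,0,0,0,0],[-0.085,0.124,0,0,0,0,0],[-0.115,0.167,0,0,0,0,0],[-0.15,0.215,0,0,0,0,0],[-0.18,0.26,0,0,0,0,0],[-0.2,0.288,0,0,0,0,0],[-0.207,0.298,0,0,0,0,0]]]'; python3 -c "
from h import *
st();rows([((.5975,-.0227,.12),1.054)])"
```

```text
clock: 6.18
position: [0.5967, -0.025, 0.1645]
ee_rot: [0.865, 0.502, -0.002, -0.001]
ft_force: [0.4, 0.3, -4.1]
grip_width: 0.154
t6.17 [ 0.5967 -0.025   0.1645] phi1.052 z [-0.004 -0.    -1.   ] F [ 0.41  0.31 -4.13] g0.154 q [ 0.53  0.41 -0.71  1.59  0.27  1.25 -0.75]
[np.float64(0.0025), np.float64(-0.0003), np.float64(0.0445), np.float64(-0.004), np.float64(0.002), np.float64(-0.002)] dist 0.045 rot 0
```

```bash
python3 -m handwheel '[[[0.001,0,0.03,0,0,0,0],[0.001,0,0.063,0,0,0,0],[0.001,0,0.063,0,0,0,0],[0.001,0,0.063,0,0,0,0]]]'; python3 -c "
from h import *
st();im,_=snap('wrist','w4');im,_=snap('side','s4');crop(im,220,180,200,150,4,'s4c');im,_=snap('top','t4');crop(im,260,180,130,120,5,'t4c');st()"
```

```text
clock: 6.68
position: [0.598, -0.0204, 0.105]
ee_rot: [0.864, 0.504, 0.0, -0.0]
ft_force: [-0.4, 0.7, -3.3]
grip_width: 0.153
t6.67 [ 0.598  -0.0204  0.105 ] phi1.057 z [ 0.  0. -1.] F [-0.35  0.71 -3.28] g0.153 q [ 0.5   0.47 -0.69  1.65  0.32  1.14 -0.78]
t6.83 [ 0.5986 -0.021   0.1058] phi1.056 z [ 0.002 -0.    -1.   ] F [ 0.4   0.01 -3.59] g0.155 q [ 0.51  0.46 -0.69  1.65  0.32  1.14 -0.78]
```

View pics/w4.png

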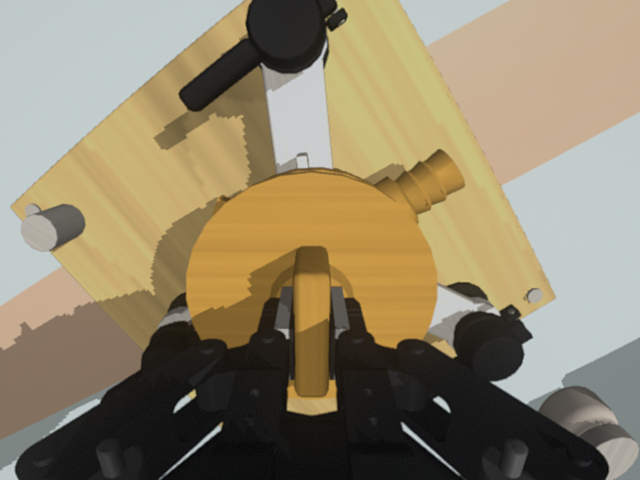

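View pics/s4c.png

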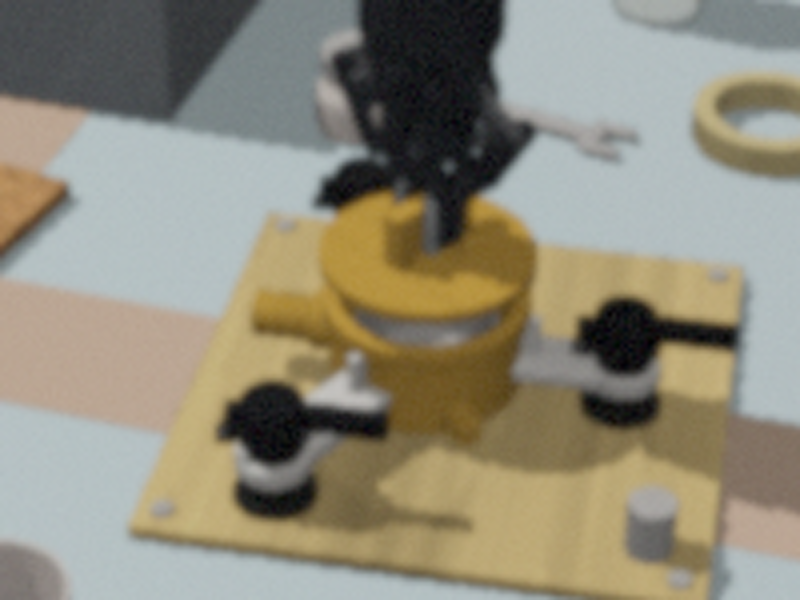

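View pics/t4c.png

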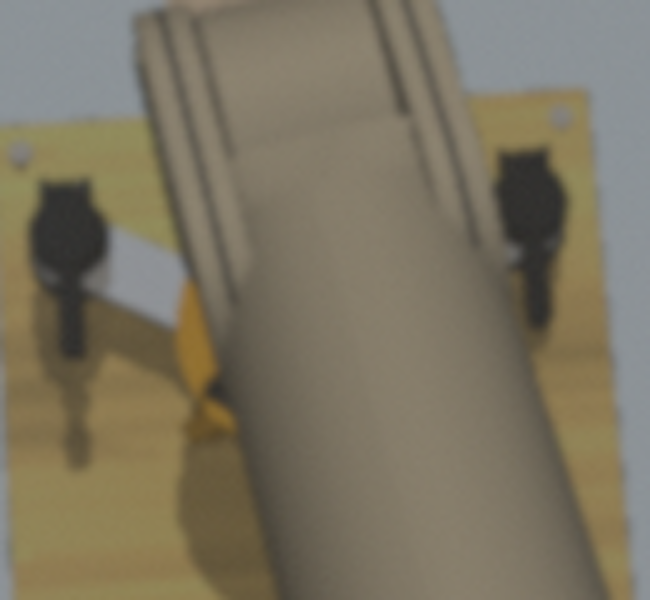

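```bash
python3 -m handwheel '[[[-0.002,0,0.008,0,0,0,0],[-0.002,0,0.014,0,0,0,0],[-0.002,0,0.017,0,0,0,0],[-0.002,0,0.019,0,0,0,0],[-0.002,0,0.019,0,0,0,0]]]'; python3 -c "
from h import *
st()"
```

```text
clock: 7.45
position: [0.5969, -0.0228, 0.0854]
ee_rot: [0.864, 0.504, 0.0, -0.0]
ft_force: [0.2, -0.1, -4.1]
grip_width: 0.152
t7.45 [ 0.5969 -0.0228  0.0854] phi1.056 z [ 0.  0. -1.] F [ 0.17 -0.11 -4.14] g0.152 q [ 0.5   0.48 -0.68  1.67  0.33  1.11 -0.79]
```

```bash
python3 -m handwheel '[[[0,0,0.002,0,0,0,0],[0,0,0.003,0,0,0,0],[0,0,0.0035,0,0,0,0],[0,0,0.0035,0,0,0,0]]]'; python3 -c "
from h import *
st()"
```

```text
clock: 7.95
position: [0.597, -0.0229, 0.0826]
ee_rot: [0.864, 0.504, 0.0, 0.0]
ft_force: [-4.2, 0.6, 6.4]
grip_width: 0.153
t7.95 [ 0.597  -0.0229  0.0826] phi1.056 z [ 0. -0. -1.] F [-4.22  0.63  6.41] g0.153 q [ 0.5   0.49 -0.68  1.67  0.34  1.1  -0.79]
```

```bash
python3 -m handwheel '[[[0,0,0.0035,0,0,0,0.04],[0,0,0.0,0,0,0,0.045],[0,0,0,0,0,0,0.045],[0,0,-0.03,0,0,0,0.045],[0,0,-0.08,0,0,0,0.045],[0,0,-0.12,0,0,0,0.045],[0,0,-0.15,0,0,0,0.0],[0,0,-0.15,0,0,0,0.0]]]' 30; python3 -c "
from h import *
st();im,_=snap('wrist','w5');im,_=snap('side','s5');crop(im,220,180,200,150,4,'s5c');st()"
```

```text
clock: 8.95
position: [0.5981, -0.0227, 0.2346]
ee_rot: [0.864, 0.504, 0.002, 0.001]
ft_force: [-0.8, -0.6, -0.1]
grip_width: 0.109
t8.95 [ 0.5981 -0.0227  0.2346] phi1.056 z [ 0.005 -0.    -1.   ] F [-0.8  -0.63 -0.12] g0.109 q [ 0.54  0.35 -0.73  1.5   0.24  1.37 -0.72]
t9.05 [ 0.5968 -0.0231  0.2316] phi1.056 z [-0. -0. -1.] F [-0.39  0.29 -0.44] g0.002 q [ 0.54  0.36 -0.73  1.51  0.24  1.37 -0.72]
```

View pics/w5.png

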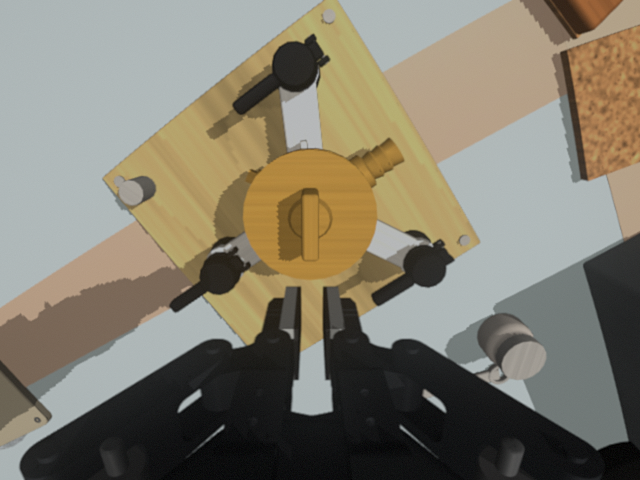

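View pics/s5c.png

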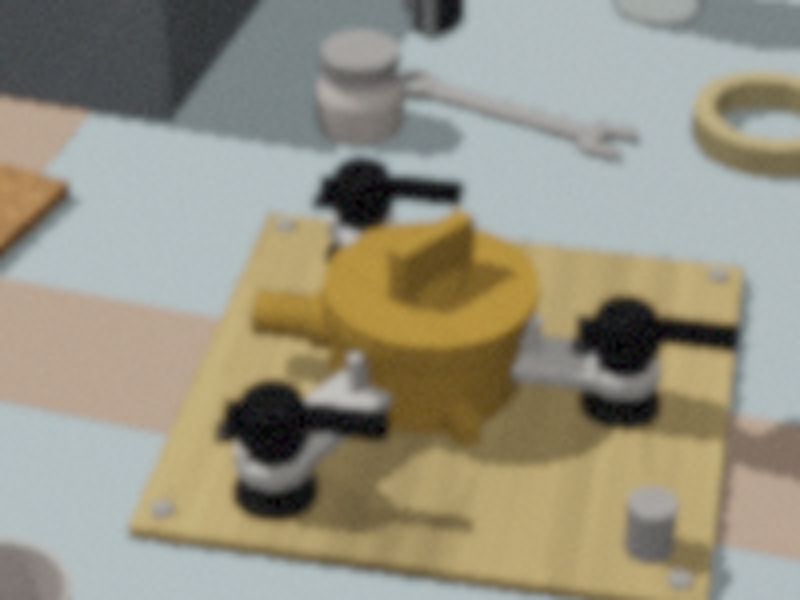

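```bash
python3 - <<'E'
from h import *
st();cw=cam("wrist");ct=cam("top");cs=cam("side")
im=cv2.imread("pics/w5.png");crop(im,160,20,300,300,2.6,"w5c")
c0=(.597,-.0228)
for yaw in (.096,):
  for n,l in (("L",(60,110)),("M",(-110,0)),("R",(60,-110))):
    p=np.array([*(np.array(c0)+R.from_euler("z",yaw).apply([*l,0])[:2]/1000),.074])
    q=np.array([*(np.array(c0)+R.from_euler("z",yaw).apply([l[0]-61,l[1],0])[:2]/1000),.065])
    print(n,p,[(np.round(proj(c,p)),np.round(proj(c,q))) for c in (cw,ct,cs)])
E
```

```text
t9.05 [ 0.5968 -0.0231  0.2316] phi1.056 z [-0. -0. -1.] F [-0.39  0.29 -0.44] g0.002 q [ 0.54  0.36 -0.73  1.51  0.24  1.37 -0.72]
L [0.64617994 0.09244467 0.074     ] [(array([295.,  63.]), array([236., 110.])), (array([273., 226.]), array([274., 252.])), (array([288., 279.]), array([317., 286.]))]
M [ 0.48750649 -0.03334379  0.074     ] [(array([217., 281.]), array([173., 309.])), (array([324., 295.]), array([326., 322.])), (array([377., 257.]), array([405., 264.]))]
R [ 0.66726752 -0.12654235  0.074     ] [(array([432., 274.]), array([375., 303.])), (array([366., 220.]), array([368., 246.])), (array([310., 222.]), array([335., 228.]))]
```

View pics/w5c.png

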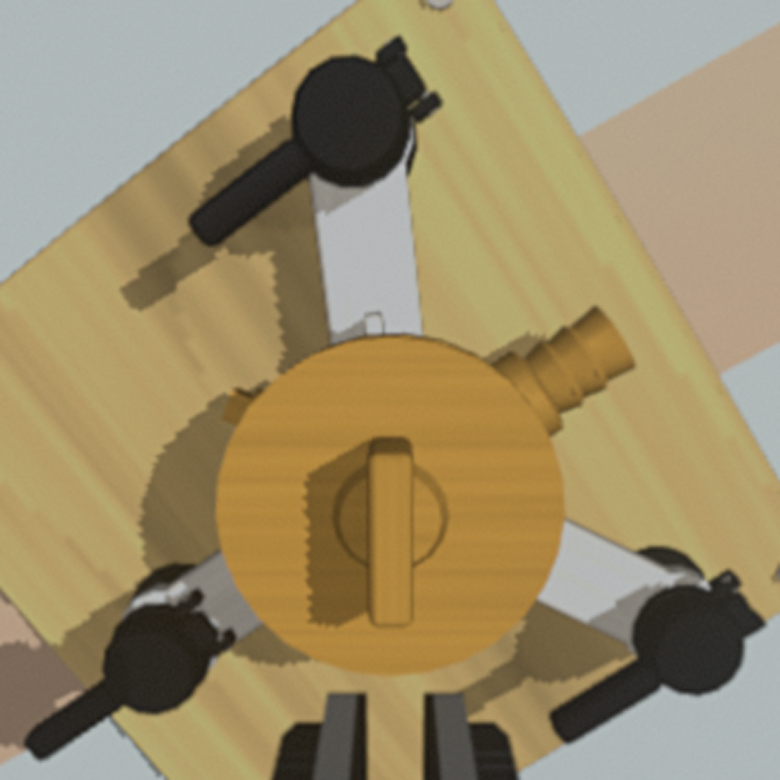

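```bash
python3 -c "
from h import *
rows([((.646,.0925,.2),.097),((.646,.0925,.085),.097)])"
```

```text
[np.float64(0.1248), np.float64(-0.0141), np.float64(0.0316), np.float64(0.0), np.float64(0.0), np.float64(0.959)] dist 0.130 rot 55
[np.float64(0.1248), np.float64(-0.0141), np.float64(0.1466), np.float64(0.0), np.float64(0.0), np.float64(0.959)] dist 0.193 rot 55
```

```bash
python3 -m handwheel '[[[0.05,-0.005,0.01,0,0,0.16,0],[0.09,-0.01,0.02,0,0,0.32,0],[0.125,-0.014,0.03,0,0,0.48,0],[0.125,-0.014,0.04,0,0,0.64,0],[0.125,-0.014,0.06,0,0,0.8,0],[0.125,-0.014,0.09,0,0,0.959,0],[0.125,-0.014,0.12,0,0,0.959,0],[0.125,-0.014,0.13,0,0,0.959,0]]]'; python3 -c "
from h import *
st();rows([((.646,.0925,.076),.097)])"
```

```text
clock: 10.05
position: [0.6445, 0.0924, 0.0987]
ee_rot: [0.999, 0.049, -0.002, 0.0]
ft_force: [-0.0, -0.0, 0.6]
grip_width: 0.001
t10.05 [0.6445 0.0924 0.0987] phi0.097 z [-0.005 -0.001 -1.   ] F [-0.03 -0.03  0.6 ] g0.001 q [ 0.19  0.55 -0.55  1.51  0.3   1.17 -1.89]
[np.float64(0.0016), np.float64(0.0), np.float64(0.0227), np.float64(0.0), np.float64(0.005), np.float64(0.0)] dist 0.023 rot 0
```

```bash
python3 -m handwheel '[[[0,0,0.012,0,0,0,0],[0,0,0.022,0,0,0,0],[0,0,0.024,0,0,0,0],[0,0,0.025,0,0,0,0],[0,0,0.025,0,0,0,0]]]'; python3 -c "
from h import *
st()"
```

```text
clock: 10.68
position: [0.6466, 0.0928, 0.0774]
ee_rot: [0.999, 0.048, 0.0, 0.0]
ft_force: [0.4, -0.2, 0.2]
grip_width: -0.003
t10.68 [0.6466 0.0928 0.0774] phi0.097 z [ 0.001  0.    -1.   ] F [ 0.39 -0.15  0.25] g-0.003 q [ 0.19  0.57 -0.54  1.52  0.31  1.13 -1.89]
```

```bash
for i in 1 2 3; do python3 -m handwheel '[[[0,0,0.001,0,0,0,0],[0,0,0.0015,0,0,0,0]]]' | egrep 'posi|force'; done
```

```text
position: [0.6463, 0.0927, 0.0756]
ft_force: [-0.5, 0.2, 0.5]
position: [0.6463, 0.0927, 0.074]
ft_force: [0.3, -0.5, 1.5]
position: [0.6463, 0.0927, 0.0725]
ft_force: [-0.1, 0.1, 2.6]
```

```bash
for i in 1 2; do python3 -m handwheel '[[[0,0,0.001,0,0,0,0],[0,0,0.0015,0,0,0,0]]]' | egrep 'posi|force'; done
```

```text
position: [0.6463, 0.0927, 0.071]
ft_force: [-1.0, -1.0, 2.6]
position: [0.6463, 0.0927, 0.0695]
ft_force: [-1.6, 0.0, 3.8]
```

```bash
python3 -c "
from h import *
rows([((.4875,-.0333,.15),.097),((.4875,-.0333,.085),.097)])"
```

```text
[np.float64(-0.1702), np.float64(0.1101), np.float64(-0.0805), np.float64(0.0), np.float64(-0.0), np.float64(-0.0)] dist 0.218 rot 0
[np.float64(-0.1702), np.float64(0.1101), np.float64(-0.0155), np.float64(0.0), np.float64(-0.0), np.float64(-0.0)] dist 0.203 rot 0
```

```bash
python3 -m handwheel '[[[0,0,-0.04,0,0,0,0],[-0.01,0.006,-0.085,0,0,0,0],[-0.055,0.036,-0.085,0,0,0,0],[-0.1,0.065,-0.085,0,0,0,0],[-0.145,0.094,-0.075,0,0,0,0],[-0.17,0.11,-0.045,0,0,0,0],[-0.17,0.11,-0.02,0,0,0,0],[-0.17,0.11,-0.015,0,0,0,0]]]'; python3 -m handwheel '[[[0,0,0.004,0,0,0,0],[0,0,0.007,0,0,0,0],[0,0,0.007,0,0,0,0]]]'| egrep 'posi|force'
```

```text
clock: 12.92
position: [0.4867, -0.0334, 0.0832]
ee_rot: [0.999, 0.048, -0.001, -0.0]
ft_force: [-0.0, -0.5, 0.2]
grip_width: -0.002
position: [0.488, -0.033, 0.0777]
ft_force: [0.0, -0.5, 0.7]
```

```bash
for i in 1 2 3 ; do python3 -m handwheel '[[[0,0,0.001,0,0,0,0],[0,0,0.0015,0,0,0,0]]]' | egrep 'posi|force'; done
```

```text
position: [0.4878, -0.0332, 0.0761]
ft_force: [-0.2, 0.8, 0.1]
position: [0.4877, -0.0332, 0.0744]
ft_force: [-0.6, 0.2, 0.8]
position: [0.4876, -0.0332, 0.0737]
ft_force: [-7.3, 0.3, 15.7]
```

```bash
python3 -c "
from h import *
rows([((.667,-.1265,.15),.097),((.667,-.1265,.079),.097)])"
```

```text
[np.float64(0.1695), np.float64(0.1102), np.float64(-0.0763), np.float64(0.001), np.float64(0.0), np.float64(-0.0)] dist 0.216 rot 0
[np.float64(0.1695), np.float64(0.1101), np.float64(-0.0053), np.float64(0.001), np.float64(0.0), np.float64(-0.0)] dist 0.202 rot 0
```

```bash
python3 -m handwheel '[[[0,0,-0.04,0,0,0,0],[0.01,0.006,-0.08,0,0,0,0],[0.055,0.036,-0.08,0,0,0,0],[0.1,0.065,-0.08,0,0,0,0],[0.145,0.094,-0.07,0,0,0,0],[0.1695,0.11,-0.04,0,0,0,0],[0.1695,0.11,-0.015,0,0,0,0],[0.1695,0.11,-0.01,0,0,0,0]]]'| egrep 'posi|force'; python3 -m handwheel '[[[0,0,0.003,0,0,0,0],[0,0,0.006,0,0,0,0],[0,0,0.006,0,0,0,0]]]'| egrep 'posi|force'
```

```text
position: [0.6659, -0.1261, 0.0806]
ft_force: [-0.1, 0.6, -0.3]
position: [0.6673, -0.1263, 0.0777]
ft_force: [0.4, 0.4, -0.4]
```

```bash
for i in 1 2 3 ; do python3 -m handwheel '[[[0,0,0.001,0,0,0,0],[0,0,0.0015,0,0,0,0]]]' | egrep 'posi|force'; done
```

```text
position: [0.6671, -0.1263, 0.0757]
ft_force: [0.6, 0.1, 0.2]
position: [0.667, -0.1264, 0.0742]
ft_force: [-2.4, 0.7, 4.0]
position: [0.667, -0.1264, 0.0738]
ft_force: [-7.9, -0.2, 14.5]
```

```bash
python3 -c "
from h import *
rows([((.667,-.126,.16),.097),((.595,.088,.16),.097),((.595,.088,.13),.097,.35)])"
```

```text
[np.float64(0.0), np.float64(-0.0003), np.float64(-0.0862), np.float64(0.001), np.float64(-0.0), np.float64(-0.0)] dist 0.086 rot 0
[np.float64(-0.051), np.float64(-0.2203), np.float64(-0.0863), np.float64(0.001), np.float64(-0.0), np.float64(-0.0)] dist 0.242 rot 0
[np.float64(-0.051), np.float64(-0.2203), np.float64(-0.0563), np.float64(0.001), np.float64(0.35), np.float64(-0.0)] dist 0.233 rot 20
```

```bash
python3 -m handwheel '[[[0,0,-0.045,0,0,0,0],[0,-0.01,-0.086,0,0,0,0],[-0.01,-0.06,-0.086,0,0,0,0.01],[-0.02,-0.115,-0.086,0,0,0,0.03],[-0.035,-0.17,-0.086,0,0.1,0,0.04],[-0.051,-0.22,-0.086,0,0.22,0,0.04],[-0.051,-0.22,-0.07,0,0.35,0,0.04],[-0.051,-0.22,-0.06,0,0.35,0,0.04]]]' 40; python3 -c "
from h import *
st();snap('wrist','w6');st()"
```

```text
clock: 17.18
position: [0.5926, 0.0873, 0.1311]
ee_rot: [0.984, 0.048, 0.173, -0.007]
ft_force: [0.1, -0.5, -0.4]
grip_width: 0.465
t17.18 [0.5926 0.0873 0.1311] phi0.099 z [ 0.34   0.031 -0.94 ] F [ 0.08 -0.47 -0.38] g0.465 q [ 0.32  0.18 -0.62  1.95  0.25  0.72 -1.91]
t17.23 [0.5937 0.0867 0.1307] phi0.097 z [ 0.338  0.031 -0.941] F [-0.79 -0.21 -0.98] g0.471 q [ 0.32  0.18 -0.62  1.94  0.25  0.72 -1.91]
```

View pics/w6.png

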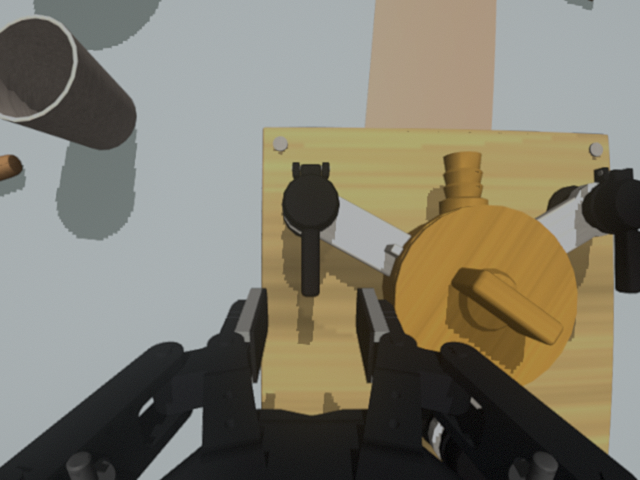

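```bash
python3 - <<'E'
from h import *
cw=cam("wrist");st()
print(plane(cw,311,294,.070),"pred",np.array([.6463,.0926])+R.from_euler("z",.097).apply([-.061,0,0])[:2])
rows([((.606,.0887,.10),.097,.35),((.606,.0887,.0475),.097,.35)])
E
```

```text
t17.23 [0.5937 0.0867 0.1307] phi0.097 z [ 0.338  0.031 -0.941] F [-0.79 -0.21 -0.98] g0.471 q [ 0.32  0.18 -0.62  1.94  0.25  0.72 -1.91]
[0.58996464 0.08673383 0.07      ] pred [0.58558675 0.08669227]
[np.float64(0.0013), np.float64(-0.0009), np.float64(0.0331), np.float64(0.002), np.float64(0.004), np.float64(-0.0)] dist 0.033 rot 0
[np.float64(-0.0165), np.float64(-0.0009), np.float64(0.0825), np.float64(0.002), np.float64(0.004), np.float64(-0.0)] dist 0.084 rot 0
```

```bash
python3 -m handwheel '[[[0.0,-0.001,0.033,0,0,0,0.045],[-0.008,-0.001,0.06,0,0,0,0.045],[-0.0147,-0.001,0.0825,0,0,0,0.045],[-0.0147,-0.001,0.0825,0,0,0,0.045]]]'; python3 -c "
from h import *
st();snap('wrist','w7')"
```

```text
clock: 17.73
position: [0.6096, 0.0894, 0.0483]
ee_rot: [0.984, 0.047, 0.172, -0.008]
ft_force: [-0.3, 1.2, 0.4]
grip_width: 0.528
t17.73 [0.6096 0.0894 0.0483] phi0.095 z [ 0.337  0.032 -0.941] F [-0.28  1.17  0.37] g0.528 q [ 0.24  0.34 -0.55  1.97  0.43  0.58 -2.05]
```

View pics/w7.png

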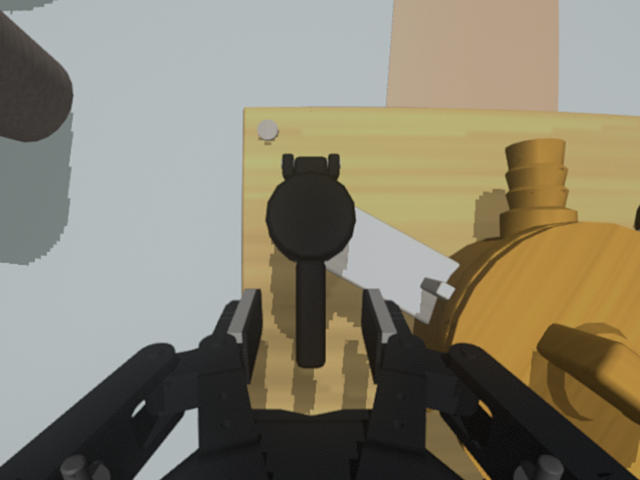

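Tab (col ~311, rows 262–366) is centred between the pads (cols 262 and 364). Close on it.

```bash
python3 -m handwheel '[[[0,0,0,0,0,0,0.025],[0,0,0,0,0,0,0.005],[0,0,0,0,0,0,0.0],[0,0,0,0,0,0,0.0],[0,0,0,0,0,0,0]]]' 40; python3 - <<'E'
from h import *
st();snap('wrist','w8')
# arc rows
o=manip.get_obs();p0=o["position"];R0=R.from_quat(o["ee_rot"]);yaw=.097
H=np.array([.6463,.0926,.057])+R.from_euler("z",yaw).apply([.024,0,0]);H[2]=.057
g=p0-.0187*R0.as_matrix()[:,2];print("grasp",g)
ax=R.from_euler("z",yaw).apply([0,1,0])
for a in (7.5,15,22.5,30,37.5,45,52.5,60,65,70):
    Q=R.from_rotvec(ax*np.radians(a));g2=H+Q.apply(g-H)
    k=min(a,65);Rn=R.from_rotvec(ax*np.radians(k))*R0
    p=g2+.0187*Rn.as_matrix()[:,2]
    print(a,np.round(R0.inv().apply(p-p0),4),np.round((R0.inv()*Rn).as_rotvec(),3),np.round(p,3))
E
```

```text
clock: 18.4
position: [0.6101, 0.09, 0.0506]
ee_rot: [0.983, 0.048, 0.175, -0.008]
ft_force: [4.5, -1.0, 1.7]
grip_width: 0.13
t18.40 [0.6101 0.09   0.0506] phi0.097 z [ 0.343  0.033 -0.939] F [ 4.5  -1.01  1.67] g0.130 q [ 0.24  0.33 -0.55  1.97  0.43  0.57 -2.05]
grasp [0.60371567 0.08935273 0.06809359]
7.5 [ 0.0024  0.     -0.0075] [-0.    -0.131 -0.   ] [0.61  0.09  0.058]
15 [ 0.0058  0.     -0.0147] [-0.    -0.262 -0.   ] [0.611 0.09  0.066]
22.5 [ 0.0101  0.     -0.0214] [-0.    -0.393 -0.   ] [0.612 0.09  0.074]
30 [ 0.0152 -0.     -0.0274] [-0.    -0.524 -0.   ] [0.615 0.09  0.082]
37.5 [ 0.0211 -0.     -0.0328] [-0.    -0.654 -0.   ] [0.619 0.091 0.089]
45 [ 0.0276 -0.     -0.0373] [-0.    -0.785 -0.   ] [0.623 0.091 0.095]
52.5 [ 0.0347 -0.     -0.0409] [-0.    -0.916 -0.   ] [0.628 0.092 0.101]
60 [ 0.0421 -0.     -0.0436] [-1.000e-03 -1.047e+00 -0.000e+00] [0.635 0.092 0.106]
65 [ 0.0473 -0.     -0.0448] [-1.000e-03 -1.134e+00 -0.000e+00] [0.639 0.093 0.109]
70 [ 0.0531 -0.     -0.0441] [-1.000e-03 -1.134e+00 -0.000e+00] [0.645 0.093 0.11 ]
```

View pics/w8.png

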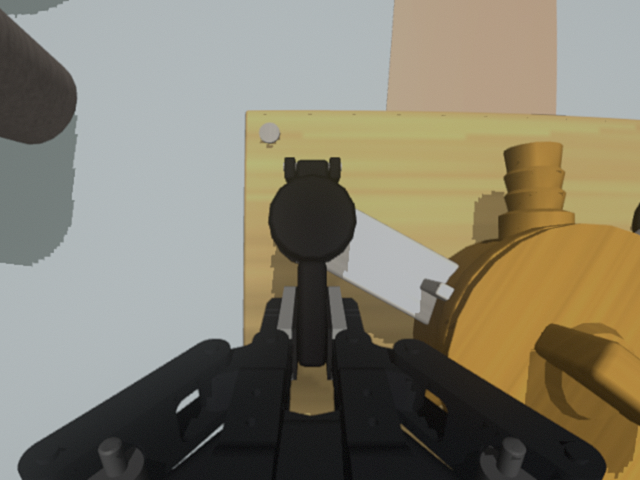

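```bash
python3 -m handwheel '[[[0.0024,0,-0.0075,0,-0.131,0,0],[0.0058,0,-0.0147,0,-0.262,0,0],[0.0101,0,-0.0214,0,-0.393,0,0],[0.0152,0,-0.0274,0,-0.524,0,0],[0.0152,0,-0.0274,0,-0.524,0,0]]]'; python3 -c "
from h import *
st();snap('wrist','w9')"
```

```text
clock: 19.08
position: [0.6146, 0.0905, 0.0798]
ee_rot: [0.995, 0.048, -0.088, 0.004]
ft_force: [0.6, -2.9, 1.7]
grip_width: 0.13
t19.07 [0.6146 0.0905 0.0798] phi0.096 z [-0.176 -0.017 -0.984] F [ 0.6  -2.9   1.65] g0.130 q [ 0.18  0.64 -0.55  1.44  0.29  1.33 -1.88]
```

View pics/w9.png

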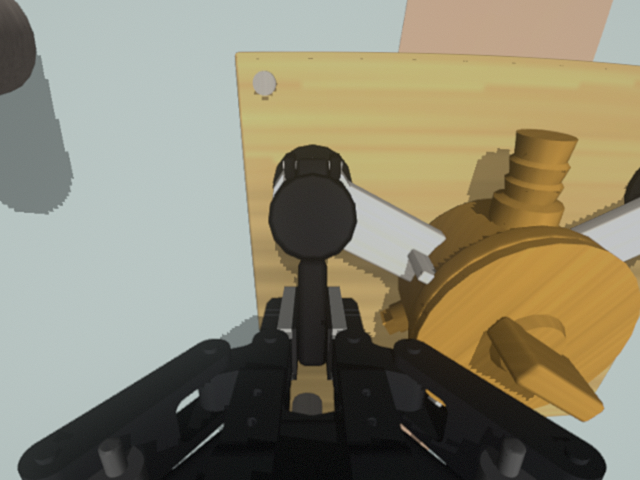

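```bash
python3 - <<'E'
from h import *
o=manip.get_obs();p0=o["position"];R0=R.from_quat(o["ee_rot"]);yaw=.097
H=np.array([.6463,.0926,.057])+R.from_euler("z",yaw).apply([.024,0,0]);H[2]=.057
g=p0-.0187*R0.as_matrix()[:,2];print("grasp",g,"r",np.linalg.norm(g-H),"elev",np.degrees(np.arctan2(g[2]-H[2],np.hypot(*(H-g)[:2]))))
ax=R.from_euler("z",yaw).apply([0,1,0])
for a,k in ((7.5,6),(15,12),(22.5,18),(30,22),(36,24),(38,24),(40,24)):
    Q=R.from_rotvec(ax*np.radians(a));g2=H+Q.apply(g-H)
    Rn=R.from_rotvec(ax*np.radians(k))*R0
    p=g2+.0187*Rn.as_matrix()[:,2]
    print(a,np.round(R0.inv().apply(p-p0),4),np.round((R0.inv()*Rn).as_rotvec(),3),np.round(p,3))
E
```

```text
grasp [0.61765938 0.09073841 0.09821693] r 0.06689937839681623 elev 38.032129393383165
7.5 [ 0.0027 -0.     -0.0075] [-0.    -0.105 -0.   ] [0.618 0.091 0.087]
15 [ 0.0063 -0.     -0.0146] [-0.    -0.209 -0.   ] [0.623 0.091 0.093]
22.5 [ 0.0107 -0.     -0.0211] [-0.    -0.314 -0.   ] [0.629 0.092 0.099]
30 [ 0.0166 -0.     -0.0267] [-0.    -0.384 -0.   ] [0.635 0.092 0.103]
36 [ 0.0222 -0.     -0.0303] [-0.    -0.419 -0.   ] [0.641 0.093 0.106]
38 [ 0.0243 -0.     -0.0313] [-0.    -0.419 -0.   ] [0.644 0.093 0.106]
40 [ 0.0264 -0.     -0.0322] [-0.    -0.419 -0.   ] [0.646 0.093 0.107]
```

```bash
python3 -m handwheel '[[[0.0027,0,-0.0075,0,-0.105,0,0],[0.0063,0,-0.0146,0,-0.209,0,0],[0.0107,0,-0.0211,0,-0.314,0,0],[0.0166,0,-0.0267,0,-0.384,0,0],[0.0166,0,-0.0267,0,-0.384,0,0]]]'; python3 -c "
from h import *
st();snap('wrist','w10')"
```

```text
clock: 19.75
position: [0.6336, 0.0925, 0.1025]
ee_rot: [0.96, 0.047, -0.277, 0.014]
ft_force: [-7.5, -4.3, 2.2]
grip_width: 0.13
t19.75 [0.6336 0.0925 0.1025] phi0.097 z [-0.531 -0.053 -0.846] F [-7.49 -4.28  2.17] g0.130 q [ 0.04  0.95 -0.49  0.94  0.26  1.88 -1.84]
```

View pics/w10.png

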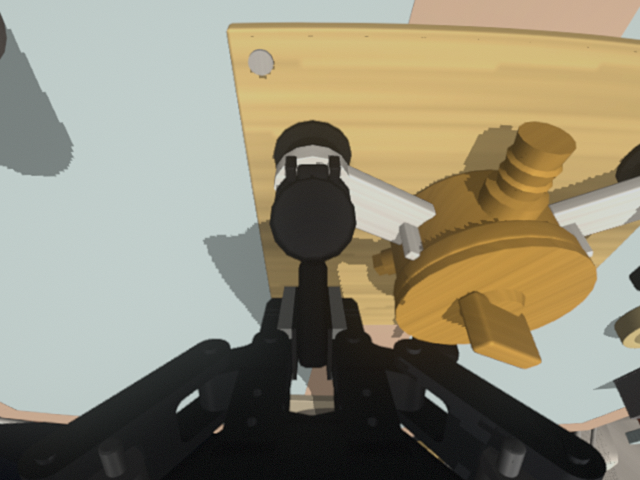

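```bash
python3 - <<'E'
from h import *
o=manip.get_obs();p0=o["position"];R0=R.from_quat(o["ee_rot"]);yaw=.097
H=np.array([.6463,.0926,.057])+R.from_euler("z",yaw).apply([.024,0,0]);H[2]=.057
g=p0-.0187*R0.as_matrix()[:,2];print("grasp",g,"r",np.linalg.norm(g-H),"elev",np.degrees(np.arctan2(g[2]-H[2],np.hypot(*(H-g)[:2]))))
ax=R.from_euler("z",yaw).apply([0,1,0])
for a,k in ((4,1),(7,2),(9,2),(11,2)):
    Q=R.from_rotvec(ax*np.radians(a));g2=H+Q.apply(g-H)
    Rn=R.from_rotvec(ax*np.radians(k))*R0
    p=g2+.0187*Rn.as_matrix()[:,2]
    print(a,np.round(R0.inv().apply(p-p0),4),np.round((R0.inv()*Rn).as_rotvec(),3),np.round(p,3))
E
```

```text
grasp [0.64334814 0.09339781 0.11891141] r 0.0674958274264732 elev 66.52913786174632
4 [ 0.0025  0.     -0.0038] [ 0.    -0.017 -0.   ] [0.638 0.093 0.105]
7 [ 0.0044  0.     -0.0065] [ 0.    -0.035 -0.   ] [0.641 0.093 0.106]
9 [ 0.006   0.     -0.0083] [ 0.    -0.035 -0.   ] [0.643 0.093 0.107]
11 [ 0.0076  0.     -0.0099] [ 0.    -0.035 -0.   ] [0.645 0.094 0.107]
```

```bash
python3 -m handwheel '[[[0.0025,0,-0.0038,0,-0.017,0,0],[0.0044,0,-0.0065,0,-0.035,0,0],[0.006,0,-0.0083,0,-0.035,0,0],[0.006,0,-0.0083,0,-0.035,0,0],[0.006,0,-0.0083,0,-0.035,0,0]]]'; python3 -c "
from h import *
st();snap('wrist','w11');im,_=snap('side','s11');crop(im,220,150,200,150,4,'s11c');st()"
```

```text
clock: 20.42
position: [0.643, 0.0933, 0.108]
ee_rot: [0.955, 0.047, -0.292, 0.015]
ft_force: [-6.4, -2.4, -0.0]
grip_width: 0.132
t20.43 [0.643  0.0933 0.108 ] phi0.097 z [-0.557 -0.055 -0.829] F [-6.43 -2.43 -0.03] g0.132 q [ 0.02  1.   -0.48  0.85  0.26  1.94 -1.83]
t20.52 [0.643  0.0933 0.1079] phi0.097 z [-0.557 -0.055 -0.829] F [-6.15 -2.98 -1.  ] g0.130 q [ 0.02  1.   -0.48  0.85  0.26  1.94 -1.83]
```

View pics/w11.png

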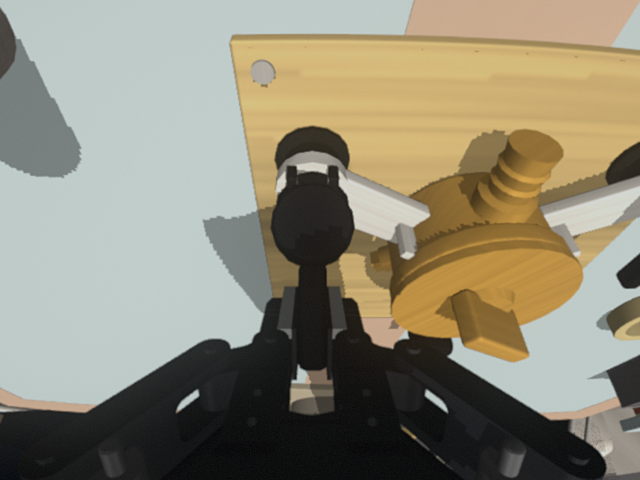

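View pics/s11c.png

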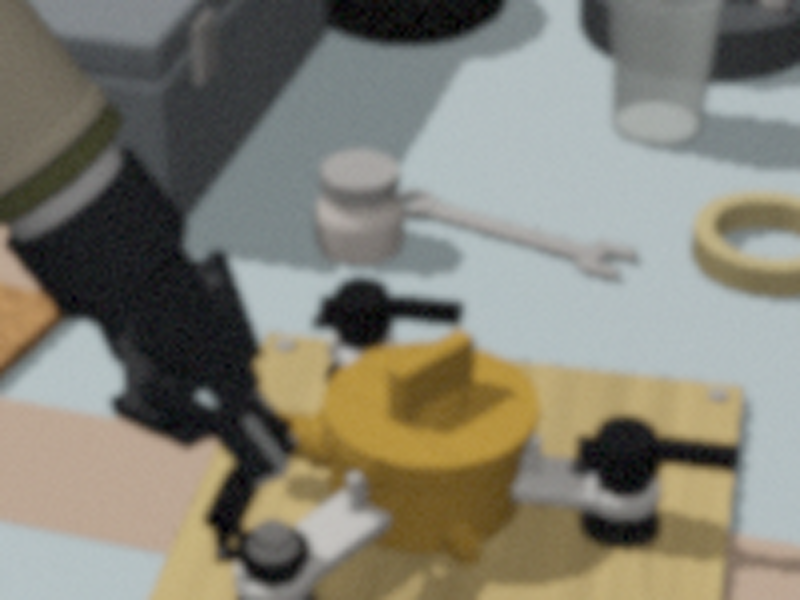

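```bash
python3 -m handwheel '[[[0,0,0,0,0,0,0],[0,0,0,0,0,0,0],[0,0,0,0,0,0,0],[0,0,0,0,0,0,0]]]'; python3 -c "
from h import *
st();print(manip.hand_in())"
```

```text
clock: 21.02
position: [0.643, 0.0933, 0.1079]
ee_rot: [0.955, 0.047, -0.292, 0.015]
ft_force: [-6.1, -3.5, -0.0]
grip_width: 0.131
t21.02 [0.643  0.0933 0.1079] phi0.097 z [-0.557 -0.055 -0.829] F [-6.08 -3.52 -0.02] g0.131 q [ 0.02  1.   -0.48  0.85  0.26  1.94 -1.83]
the job is handed in; nothing more can be done
None
```

The job is done and handed in at about 21 s: the cover is on the bowl, the left bolt is the loose one, and the arm is holding its cap open.

- **Cover:** I lowered it by the grip bar and let go. It met the rim at the height expected for fully seated, and it looks flush and level in the wrist and side pictures.
- **Taps:** I pressed left, middle, then right. The left cap sank about 4.5 mm with the force rising from 1.5 to 3.8 N. The middle and right caps stopped dead, at about 15 N within 1 mm.
- **Cap:** I lifted the left cap by its tab along its arc. From the grip point's position around the hinge I work it out at about 66° open. The grip has not moved over the last half second, and the sideways force stays at 6–7 N.
- **Last side picture:** the left bolt is exposed, the other two caps are shut, and the cover is still seated. The jar, spanner and tape look undisturbed. I did not check the other bench items again.
- **Camera disagreements:** the first camera estimates differed by a few millimetres (cap tops and cover centre), and the tab end came out 4 mm off. I used the rig layout from the bowl for the caps, a close-up wrist view for the cover, and shifted the tab grip by 2 mm.

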